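# Hang the drop-front back on the cable box

## Task

Take the plywood flap that has two metal knuckles out of the upright stand and hang it back on the open white cable box on the desk, lowering it so that both knuckles drop over the two steel pins at once and it hangs straight down, still, and let go. Leave the plain plywood panel without knuckles standing in its slot.

Things in the scene. Friction and masses are not known exactly. Their poses are not given: they have to be found in the camera images.
- flap: Plywood flap, 8 mm thick (x), 140 wide (y), z up, 0.17-0.3 kg; front = back. Origin: midpoint between the knuckle seats. Panel from 85 mm below origin to 12 above; grip tab 60 wide, 8 thick, mid top edge, up to 60 above. Steel knuckles at |y| 71-101 mm, top 13 above: seat 5 mm above origin, two legs spreading (45 mm in x outside) to a mouth 33 mm wide inside, open below, 23 mm below origin.
- pins (a point): Midpoint between the two steel pins of the fixed white cable box, on their axis, 115 mm above the desk; y along the pins, x to the box's back, z up. Pins 10 mm thick, level, reach inwards from side walls (|y| = 122 mm) to |y| = 82 mm. Walls 130 mm high, x -30 to 130 (carry over them); back wall and plugs, x over 65 mm, under 100 high; top, front open. Hung flap: origin here, y along the pins, either way.
- stand: Fixed aluminium stand, 150 x 130 x 12 mm base, origin under its centre on the desk, z up. Two slots along its y, at x = -40 and +40 mm, hold the flap and the divider upright (either way), slot floor 12 mm up. Slots 11 mm wide between walls 45 mm high: lift a panel 50 mm or more, straight up, to clear them.
- divider: Bystander to leave alone: plain plywood panel in the stand's other slot, same panel, tab, origin and axes as the flap but without knuckles. The other desk things nearby (mug, phone, portable drive, notes, notebook, stylus) are under 100 mm high.
There are look-alikes about, which are no part of the job. There is more than one size of the flap; the job needs the middle-sized.

How it is judged:
By the outcome, as a careful person would: the job done as asked, in the order asked, and still so for the second after the job is handed in, with the robot touching nothing.
It also fails if it takes over 48 s, if anything falls off the work surface, if the arm or the gripper's body presses on something with over 40 N, if the wrist force passes 120 N, or if a joint passes its speed limit or range.

## Robot

A 7-joint arm with a two-finger parallel gripper is mounted at the origin on the work surface. World frame = base frame: x ahead of the robot, y to its left, z up, the work surface at z = 0. Lengths are in m, angles in rad, forces in N, time in s.
With the tool pointing down it reaches from about 0.35 to 0.9 m from the base axis. Payload 8.1 kg.
Tool frame: the origin (TCP) lies midway between the tips of the shut fingers; the grasp point (between the pads) lies arm.tcp_to_grasp behind it (arm.tcp_to_grasp is the distance from the TCP to the grasp point, in m); z points along the fingers, y is the line along which they close (so a half turn about z gives the same grasp; the last joint's range is limited). The gripper opens to 92 mm and grips with 3 to 60 N. Pads are 19 mm wide; open, the fingers measure 130 mm over their backs; the gripper's body (75 mm by 190 mm) begins 47 mm behind the grasp point.
Start: joints at [1.209, 0.434, 0.025, 1.573, -0.012, 1.134, -0.075], TCP at [0.16, -0.604, 0.227] pointing down, gripper open.
Joint ranges: [-2.62, 2.62], [-0.44, 2.09], [-1.27, 1.32], [0.08, 2.57], [-1.32, 4.46], [0.12, 2], [-2.74, 2.74]. Speed limits (rad/s): [2.22, 2.22, 3.01, 3.01, 3.14, 3.14, 3.14].

## Interface

Orientations are given as a rotation vector (axis times angle).
In Python, from cell import observe, get_image, arm gives the robot as it stands. The module is installed in compiled form; this text tells all that it offers.
- The arm moves only by the tool drive_tool, never from a script. Its argument "steps" is a list of rows, each a list of 5 numbers: the closure, from 0 (fully open) to 1 (shut), then the shift along the world's x, y, z in mm, then the turn about the world's z in rad. In form: [[hand, x, y, z, roll], ...]. A call has 1 to 20 rows; each row shifts and turns the commanded pose from where the row before left it; what a row does not reach is not made up. A row lasts 1/12 s, in which the tool goes at most 41.7 mm and 7.16 degrees, less where a joint would pass 70% of its speed; a pose out of reach is approached as far as the arm can. A call with a gripper value outside its range is refused whole. The fingers move at their own pace and stop on an object; "grip_force" is the grip in N (left out, the last holds). Time passes only in rows, so rows that do not move let the fingers close. It gives the time, the measured TCP pose, the force, the opening and the grip force at its end, in the units of the state.
- observe(): the state, without advancing time (a new reading comes with each control period).
- get_image(name): name is "scene" or "top"; returns a dict with "image" (420x560x3 uint8, red, green, blue), "vfov" (degrees; the focal length in pixels is half the picture's height over the tangent of half this angle, whatever the lens; pixels are square), "cx", "cy" (the principal point, pixels), "xyz" and "attitude" of the camera in the world. Camera axes: x right, y down, z forward; pixel columns grow to the right and rows downward; lengths in m; the calibration is good to about 2 mm. A picture is of the moment at which its call begins. There is no depth.
- arm.sign_off(): hands the job in; it is judged then, once.
The state is a dict: "clock": time; "joints": joint angles; "dq": joint speeds; "joint_efforts": joint torques, N m; "position": TCP position; "ee_rot": TCP orientation; "force": force on the tool from outside, world axes, zero at the start; "ft_torque": the same for the moment, N m; "width": opening from 0.0 (shut) to 1.0 (fully open); "gripper_force": force on a finger pad.
Only numpy, scipy, OpenCV 4.12 (cv2) and the standard library are available. Lean on these libraries where they do the work, as an engineer would, in place of code of your own. Each camera call takes 0.05 s, during which the arm holds its last target. There are 200 camera calls.

## Working session

There is one attempt and no reset: what is moved stays moved. The work goes in short steps, Python scripts to look and compute and a tool call to move; the robot and the scene stay as the last step left them, time stands still between calls to the robot, and variables do not carry over. Pictures are saved under pics/ and viewed, at most 10 in all, crops included, and the job is handed in when it is done.

Besides the shell and the picture viewer there is one more tool, called as name(argument=value, ...), one argument or row to a line, values as JSON. drive_tool: Moves the arm, as the interface text tells. Its arguments: {"type":"object","properties":{"steps":{"type":"array"},"grip_force":{"type":"number"}},"required":["steps"]}

```bash
mkdir -p pics; cat > h.py <<'E'
import numpy as np, cv2
from scipy.spatial.transform import Rotation as R
from cell import observe, get_image, arm
def snap(n,f=None):
    d=get_image(n)
    if f: cv2.imwrite('pics/'+f,d['image'][:,:,::-1])
    return d
def cam(d):
    a=np.array(d['attitude'],float)
    M=a if a.shape==(3,3) else R.from_rotvec(a).as_matrix()
    f=d['image'].shape[0]/2/np.tan(np.radians(d['vfov'])/2)
    return np.array(d['xyz']),M,f
def ray(d,u,v):
    c,M,f=cam(d); r=M@np.array([(u-d['cx'])/f,(v-d['cy'])/f,1]); return c,r/np.linalg.norm(r)
def onz(d,u,v,z):
    c,r=ray(d,u,v); return c+r*(z-c[2])/r[2]
def tri(d1,p1,d2,p2):
    A=[];b=[]
    for d,p in((d1,p1),(d2,p2)):
        c,r=ray(d,*p);P=np.eye(3)-np.outer(r,r);A.append(P);b.append(P@c)
    x=np.linalg.solve(sum(A),sum(b)); return x,[np.linalg.norm(P@x-q) for P,q in zip(A,b)]
def proj(d,X):
    c,M,f=cam(d);q=M.T@(np.array(X)-c);return q[:2]/q[2]*f+[d['cx'],d['cy']]
E
python3 - <<'E'
from h import *
for n in('scene','top'):
    d=snap(n,n+'0.png'); print(n,d['vfov'],d['cx'],d['cy'],d['xyz'],d['attitude'])
print(observe(),arm.tcp_to_grasp)
E
```

```text
scene 57.41670298543126 278.2661252064412 210.99781718573328 [ 1.03138006 -0.02693499  0.76933051] [-1.96183383 -1.53947275  0.59919004]
top 44.28221139949461 281.9169057212066 213.8327254399948 [0.21209036 0.12624872 1.50983696] [-2.14649354  2.1403392  -0.16589967]
{'clock': 0.1, 'joints': array([ 1.20942393,  0.43514492,  0.02497445,  1.57401899, -0.01158636,
        1.13398488, -0.07509156]), 'dq': array([-7.23459249e-05, -2.52947717e-03,  2.35778385e-03, -2.92472105e-03,
        3.29383251e-04, -1.54524800e-03, -1.51286529e-03]), 'joint_efforts': array([ 3.25411238e-03, -6.69132757e+01,  9.88138877e-01, -3.15147436e+01,
       -6.05603680e-02,  3.73775535e-02,  8.61454311e-06]), 'position': array([ 0.15975928, -0.60375975,  0.22602369]), 'ee_rot': array([-3.11398138e+00, -4.05080869e-01,  5.04178714e-04]), 'force': array([-0.47002086, -0.12103829,  0.26422013]), 'ft_torque': array([ 0.01831611,  0.01774072, -0.02411911]), 'gripper_force': 0.0, 'width': 1.0034516267998197} 0.0188
```

View pics/scene0.png

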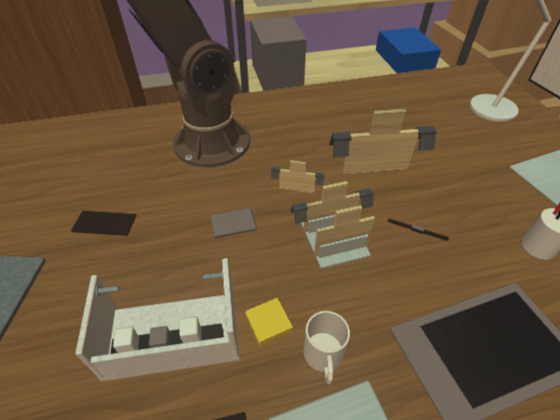

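View pics/top0.png

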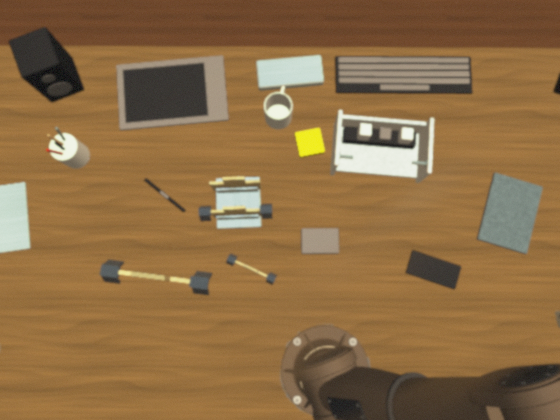

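The scene shows the flap with dark knuckles in the stand at about (335,205), with the divider in front of it at (345,230). The box is at (160,320) with pins at (107,290) and (213,276). In the top view the flap lies at (236,211), the divider at (234,181) and the box at (385,147). I'll zoom in on the stand and the box.

```bash
python3 - <<'E'
import cv2,numpy as np
s=cv2.imread('pics/scene0.png');t=cv2.imread('pics/top0.png')
rs=lambda a:cv2.resize(a,(400,300),interpolation=cv2.INTER_CUBIC)
# each 
A=rs(s[175:268,280:404]);B=rs(s[255:390,70:250]);C=rs(t[165:240,190:290]);D=rs(t[100:190,325:445])
cv2.imwrite('pics/z.png',np.vstack([np.hstack([A,B]),np.hstack([C,D])]))
E
```

```text
(no output)
```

View pics/z.png

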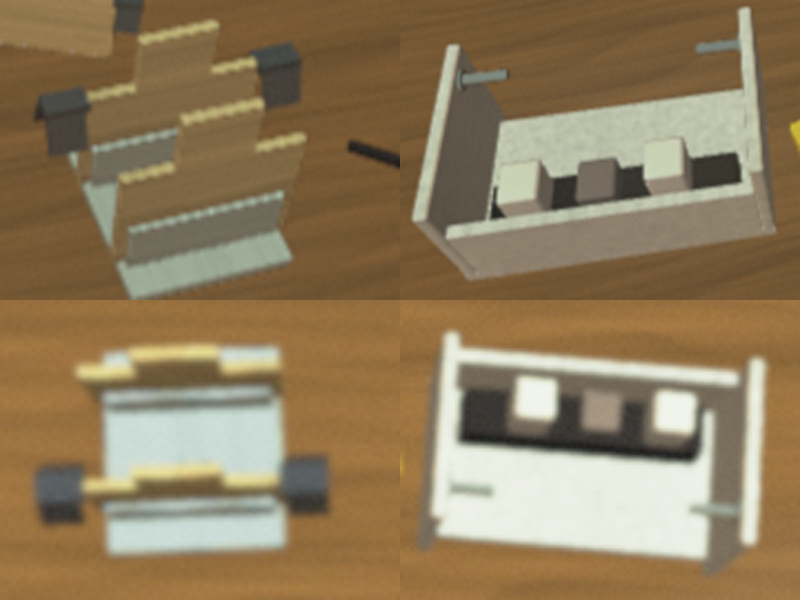

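```bash
python3 - <<'E'
from h import *
s=snap('scene');t=snap('top')
P={'tab-y':((323.4,187.4),(245,206.3)),'tab+y':((347.3,182.4),(223.3,207)),
'div tab-y':((336.5,211.5),(244.7,178.9)),'div tab+y':((361.5,206.5),(223,178.9)),
'pin-y in':((118.2,288.8),(412.6,162.4)),'pin-y wall':((97.9,291),(426.4,163.6)),
'pin+y in':((203.7,276.6),(352.9,157.3)),'pin+y wall':((223,275.3),(340,156.4))}
X={}
for k,(a,b) in P.items():
    x,e=tri(s,a,t,b);X[k]=x;print(k,x.round(4),np.round(e,4))
m=lambda a,b:(X[a]+X[b])/2
yaw=lambda a,b:np.arctan2(-(X[b]-X[a])[0],(X[b]-X[a])[1])
print('tab',m('tab-y','tab+y'),yaw('tab-y','tab+y'))
print('div',m('div tab-y','div tab+y'),yaw('div tab-y','div tab+y'))
print('pins',m('pin-y in','pin+y in'),yaw('pin-y in','pin+y in'),m('pin-y wall','pin+y wall'),yaw('pin-y wall','pin+y wall'))
# knuckle dark blobs in top: centre at z~0.11
b=t['image'][190:225,195:280].astype(int);mk=(b.max(2)<85).astype(np.uint8)
n,l,st,c=cv2.connectedComponentsWithStats(mk)
q=[c[i]+[195,190] for i in range(1,n) if st[i,4]>40];print(q)
q=[onz(t,*p,.10) for p in q];print(q,np.mean(q,0))
Rm=R.from_rotvec(observe()['ee_rot']).as_matrix();print('tool y',Rm[:,1],'yaw',np.arctan2(Rm[1,1],Rm[0,1]),Rm[:,2])
E
```

```text
tab-y [0.4398 0.2225 0.1565] [0.001 0.001]
tab+y [0.4379 0.2806 0.1573] [0.0017 0.0017]
div tab-y [0.5154 0.2259 0.1539] [0.0026 0.0026]
div tab+y [0.5151 0.284  0.1547] [0.0025 0.0025]
pin-y in [ 0.5725 -0.2398  0.1112] [0.0007 0.0007]
pin-y wall [ 0.5689 -0.2778  0.1123] [0.0007 0.0007]
pin+y in [ 0.586  -0.0734  0.1137] [0.0007 0.0007]
pin+y wall [ 0.5895 -0.0366  0.1102] [0.0019 0.0019]
tab [0.43884797 0.25152156 0.1568943 ] 0.03338728840940041
div [0.51526331 0.25495272 0.15430467] 0.004960994417304265
pins [ 0.57922921 -0.15657829  0.11248402] -0.0810253689686577 [ 0.57920689 -0.1572195   0.11122705] -0.08552778520474129
[array([265.96, 214.66]), array([204.79166667, 217.10416667])]
[array([0.42575693, 0.16722994, 0.1       ]), array([0.41841659, 0.33598007, 0.1       ])] [0.42208676 0.251605   0.1       ]
tool y [ 2.55861895e-01 -9.66712959e-01 -8.63650737e-04] yaw -1.3120570573944 [-3.36332898e-04  8.04370759e-04 -9.99999620e-01]
```

drive_tool(
  steps=[
    [0,18,20,4,0.08],
    [0,18,20,4,0.08],
    [0,18,20,4,0.08],
    [0,18,20,4,0.08],
    [0,18,20,4,0.08],
    [0,18,20,4,0.08],
    [0,18,20,4,0.08],
    [0,18,20,4,0.08],
    [0,18,20,4,0.08],
    [0,18,20,4,0.08],
    [0,18,20,0,0.08],
    [0,18,20,0,0.08],
    [0,18,20,0,0.08],
    [0,18,20,0,0.08],
    [0,18,20,0,0.08],
  ],
  grip_force=30,
)

```text
clock: 1.45
position: [0.4305, -0.3031, 0.2667]
ee_rot: [2.338, 2.098, -0.0]
force: [0.7, -0.3, 0.9]
width: 1.001
gripper_force: 0.0
```

drive_tool(
  steps=[
    [0.4,0,30,0,0.01],
    [0.4,0,30,0,0.01],
    [0.4,0,30,0,0.01],
    [0.4,0,30,0,0.01],
    [0.4,0,30,0,0.01],
    [0.4,0,30,0,0.01],
    [0.4,0,30,0,0.01],
    [0.4,0,30,0,0.01],
    [0.4,0,30,0,0.01],
    [0.4,0,30,0,0.01],
    [0.4,0,30,0,0.01],
    [0.4,0,30,0,0.01],
    [0.4,0,30,0,0.01],
    [0.4,0,30,0,0.01],
    [0.4,0,30,0,0],
    [0.4,0,30,0,0],
    [0.4,0,30,0,0],
    [0.4,0,15,0,0],
    [0.4,0,0,0,0],
  ],
)

```text
clock: 3.03
position: [0.429, 0.2248, 0.2669]
ee_rot: [-2.183, -2.257, -0.002]
force: [-0.1, -0.4, 0.4]
width: 0.6
gripper_force: 0.0
```

drive_tool(
  steps=[
    [0.4,5,13,-25,0],
    [0.4,5,14,-25,0],
    [0.4,0,0,-25,0],
    [0.4,0,0,-20,0],
    [0.4,0,0,0,0],
  ],
)

```text
clock: 3.45
position: [0.4382, 0.2453, 0.1681]
ee_rot: [-2.19, -2.251, 0.01]
force: [-0.5, -1.1, 0.2]
width: 0.601
gripper_force: 0.0
```

```bash
python3 - <<'E'
from h import *
s=snap('scene');t=snap('top')
a=cv2.resize(s['image'][120:270,260:420],(400,375),interpolation=2);b=cv2.resize(t['image'][135:285,150:310],(400,375),interpolation=2)
cv2.imwrite('pics/g.png',np.hstack([a,b])[:,:,::-1]);print(observe()['position'])
E
```

```text
[0.4398223  0.24699038 0.17174803]
```

View pics/g.png

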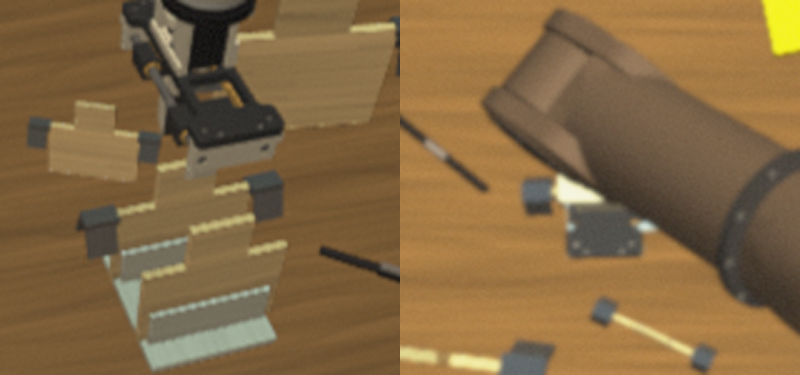

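```bash
python3 - <<'E'
from h import *
s=snap('scene')
o=observe();p=o['position'];print(p)
for X in (p,p+[.028,0,0],p+[.042,0,0],[.4388,.2515,.1569]):print(proj(s,X))
E
```

```text
[0.44037404 0.24755337 0.17267557]
[334.14410088 180.62110548]
[338.3335948  188.98377302]
[340.49670477 193.3015665 ]
[334.81115058 184.90204052]
```

```bash
python3 - <<'E'
from h import *
s=snap('scene','s3.png')
p=observe()['position']
Rm=R.from_rotvec(observe()['ee_rot']).as_matrix();print(Rm)
for q in ([.0375,.095,-.066],[-.0375,.095,-.066],[.0375,-.095,-.066],[-.0375,-.095,-.066],[.0095,.028,0],[-.0095,.028,0],[.0095,.042,0],[-.0095,.042,0],[.0095,.042,-.066],[-.0095,.042,-.066]):print(q,proj(s,p+Rm@q).round(0))
cv2.imwrite('pics/g2.png',cv2.resize(s['image'][100:220,290:410],(600,600),interpolation=2)[:,:,::-1])
E
```

```text
[[-2.72570463e-02  9.99627116e-01  1.63764758e-03]
 [ 9.99628211e-01  2.72558512e-02  7.47680182e-04]
 [ 7.02765906e-04  1.65741827e-03 -9.99998380e-01]]
[0.0375, 0.095, -0.066] [372. 184.]
[-0.0375, 0.095, -0.066] [337. 191.]
[0.0375, -0.095, -0.066] [338. 130.]
[-0.0375, -0.095, -0.066] [307. 135.]
[0.0095, 0.028, 0] [343. 188.]
[-0.0095, 0.028, 0] [335. 190.]
[0.0095, 0.042, 0] [345. 192.]
[-0.0095, 0.042, 0] [337. 194.]
[0.0095, 0.042, -0.066] [349. 170.]
[-0.0095, 0.042, -0.066] [341. 171.]
```

View pics/g2.png

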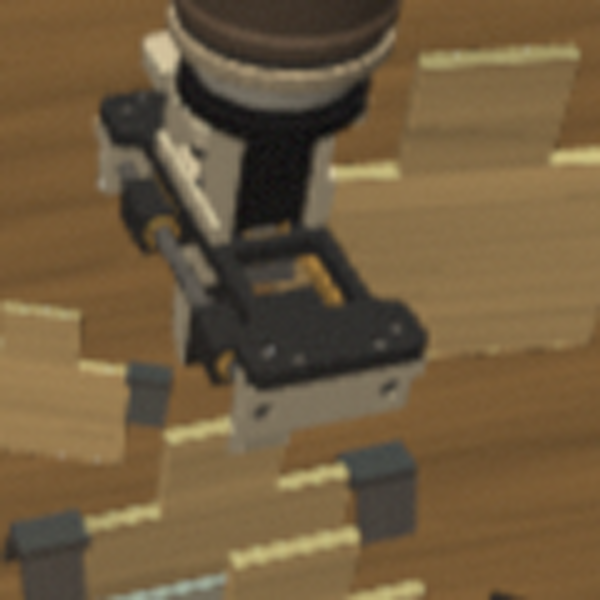

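The picture shows the gripper body end at (337–372, 184–191), where the calibration predicts it. The fingers are hidden above the flap tab. Next: descend, close and lift.

drive_tool(
  steps=[
    [0.4,-1,3,-14,0],
    [0.4,0,1,-14,0],
    [0.4,0,0,-14,0],
    [0.4,0,0,-12,0],
    [0.4,0,0,0,0],
    [0.4,0,0,0,0],
  ],
)

```text
clock: 4.15
position: [0.4392, 0.2517, 0.1182]
ee_rot: [2.19, 2.252, 0.0]
force: [0.2, 0.2, 0.6]
width: 0.599
gripper_force: 0.0
```

drive_tool(
  steps=[
    [0.6,0,0,0,0],
    [0.8,0,0,0,0],
    [1,0,0,0,0],
    [1,0,0,0,0],
    [1,0,0,0,0],
    [1,0,0,0,0],
    [1,0,0,0,0],
    [1,0,0,0,0],
  ],
  grip_force=30,
)

```text
clock: 4.82
position: [0.4388, 0.2518, 0.1177]
ee_rot: [-2.19, -2.252, 0.0]
force: [0.6, 1.3, -0.4]
width: 0.087
gripper_force: 30.0
```

drive_tool(
  steps=[
    [1,0,0,5,0],
    [1,0,0,10,0],
    [1,0,0,10,0],
    [1,0,0,10,0],
    [1,0,0,15,0],
    [1,0,0,20,0],
    [1,0,0,20,0],
    [1,0,0,20,0],
    [1,0,0,20,0],
    [1,0,0,20,0],
    [1,0,0,20,0],
    [1,0,0,0,0],
    [1,0,0,0,0],
  ],
  grip_force=45,
)

```text
clock: 5.9
position: [0.4392, 0.2522, 0.2891]
ee_rot: [2.19, 2.251, 0.004]
force: [0.4, 0.1, -4.1]
width: 0.088
gripper_force: 45.0
```

drive_tool(
  steps=[
    [1,5,-15,0,-0.006],
    [1,7,-20,0,-0.006],
    [1,7,-20,0,-0.006],
    [1,7,-20,0,-0.006],
    [1,7,-20,0,-0.006],
    [1,7,-20,0,-0.006],
    [1,7,-20,0,-0.006],
    [1,7,-20,0,-0.006],
    [1,7,-20,0,-0.006],
    [1,7,-20,0,-0.006],
    [1,7,-20,0,-0.006],
    [1,7,-20,0,-0.006],
    [1,7,-20,0,-0.006],
    [1,7,-20,0,-0.006],
    [1,7,-20,0,-0.006],
    [1,7,-20,0,-0.006],
    [1,7,-20,0,-0.006],
    [1,7,-20,0,-0.006],
    [1,7,-20,0,-0.006],
    [1,7,-20,0,-0.006],
  ],
)

```text
clock: 7.57
position: [0.5764, -0.1442, 0.2862]
ee_rot: [-2.32, -2.116, 0.002]
force: [-0.1, -0.3, -2.5]
width: 0.083
gripper_force: 45.0
```

drive_tool(
  steps=[
    [1,2,-12,0,0],
    [1,0,-4,0,0],
    [1,0,0,0,0],
    [1,0,0,0,0],
    [1,0,0,0,0],
    [1,0,0,0,0],
  ],
)

```text
clock: 8.07
position: [0.5788, -0.1576, 0.288]
ee_rot: [-2.319, -2.119, -0.001]
force: [-0.3, 0.6, -3.4]
width: 0.085
gripper_force: 45.0
```

```bash
python3 - <<'E'
from h import *
s=snap('scene','s4.png');t=snap('top','t4.png');o=observe()
Rm=R.from_rotvec(o['ee_rot']).as_matrix();print(o['position'],Rm[:,1],o['force'],o['ft_torque'],o['width'])
a=cv2.resize(s['image'][170:395,70:270],(400,450),interpolation=2);b=cv2.resize(t['image'][80:230,320:453],(400,450),interpolation=2)
cv2.imwrite('pics/p1.png',np.hstack([a,b])[:,:,::-1])
E
```

```text
[ 0.57888329 -0.15820156  0.28798718] [ 9.95891963e-01 -9.05489585e-02  2.90580845e-04] [ 0.17727635 -0.82532496 -3.37998495] [-0.04980707 -0.05617549  0.00316404] 0.08835788882172495
```

View pics/p1.png

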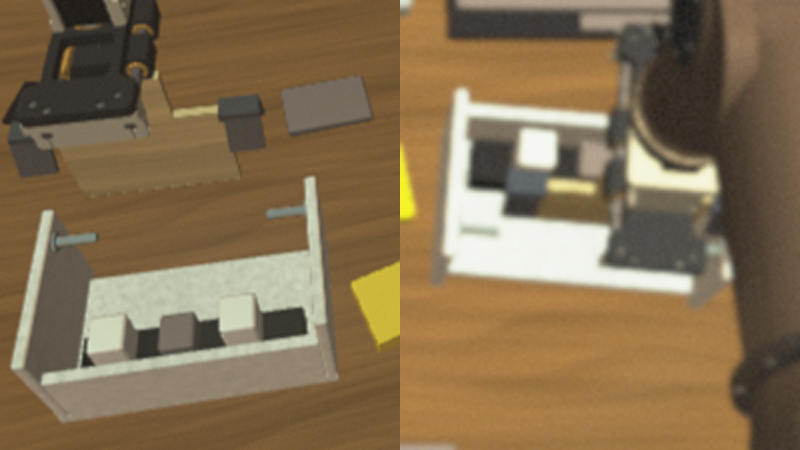

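```bash
python3 - <<'E'
from h import *
s=snap('scene');t=snap('top');o=observe()
p=o['position'];a=-.0907;Z=R.from_euler('z',a).as_matrix()
O=p+[0,0,-.021]
for k,q in dict(botL=(0,-.07,-.085),botR=(0,.07,-.085),kRtop0=(0,.071,.013),kRtop1=(0,.101,.013),kRfoot0=(.0225,.071,-.023),kRfoot1=(.0225,.101,-.023)).items():
    X=O+Z@q;print(k,proj(s,X).round(1),((proj(s,X)-[70,170])*2).round(0), 'top',((proj(t,X)-[320,80])*3).round(0))
pc=np.array([.5792,-.157,.112]);print(pc-O)
E
```

```text
botL [112.3 267.3] [ 85. 195.] top [284. 227.]
botR [189.6 258. ] [239. 176.] top [126. 213.]
kRtop0 [180.2 223.8] [220. 108.] top [144. 180.]
kRtop1 [198.3 221.8] [257. 104.] top [107. 177.]
kRfoot0 [183.9 247.4] [228. 155.] top [138. 167.]
kRfoot1 [201.6 245.3] [263. 151.] top [103. 164.]
[ 0.00026949  0.00169012 -0.15492719]
```

The flap hangs straight: its bottom corners at crop (95,193) and (240,178) are close to the predicted positions. It is 0–2 mm from the pin midpoint, so I can lower it.

drive_tool(
  steps=[
    [1,0,2,-10,0.006],
    [1,0,0,-15,0],
    [1,0,0,-15,0],
    [1,0,0,-15,0],
    [1,0,0,-15,0],
    [1,0,0,-15,0],
    [1,0,0,-15,0],
    [1,0,0,-10,0],
    [1,0,0,0,0],
    [1,0,0,0,0],
  ],
)

```text
clock: 9.1
position: [0.5786, -0.157, 0.1773]
ee_rot: [-2.314, -2.124, 0.001]
force: [0.3, -0.1, -1.5]
width: 0.081
gripper_force: 45.0
```

```bash
python3 - <<'E'
from h import *
s=snap('scene','s5.png');t=snap('top','t5.png');o=observe()
print(o['position'],o['force'])
a=cv2.resize(s['image'][215:365,70:250],(480,400),interpolation=2);b=cv2.resize(t['image'][100:200,330:410],(320,400),interpolation=2)
cv2.imwrite('pics/p2.png',np.hstack([a,b])[:,:,::-1])
E
```

```text
[ 0.57948417 -0.15709278  0.1785419 ] [ 0.16436749 -0.01343285 -1.59415279]
```

View pics/p2.png

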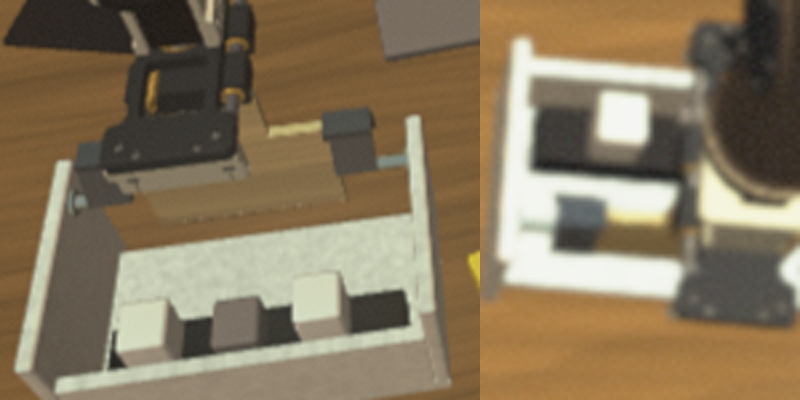

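The knuckles sit centred over both pins: in the top view the pin line meets the knuckle middle at (560,222). Lowering slowly from here, watching the force.

drive_tool(
  steps=[
    [1,0,0,-5,0],
    [1,0,0,-5,0],
    [1,0,0,-5,0],
    [1,0,0,-5,0],
    [1,0,0,-5,0],
    [1,0,0,-5,0],
    [1,0,0,-4,0],
    [1,0,0,-2,0],
    [1,0,0,0,0],
    [1,0,0,0,0],
  ],
)

```text
clock: 10.03
position: [0.579, -0.1572, 0.1417]
ee_rot: [-2.315, -2.124, -0.0]
force: [-0.7, 0.1, -3.2]
width: 0.083
gripper_force: 45.0
```

drive_tool(
  steps=[
    [1,0,0,-2,0],
    [1,0,0,-1,0],
    [1,0,0,-1,0],
    [1,0,0,0,0],
    [1,0,0,0,0],
  ],
)

```text
clock: 10.45
position: [0.5789, -0.1572, 0.1377]
ee_rot: [2.315, 2.124, 0.0]
force: [0.4, 0.1, -3.0]
width: 0.086
gripper_force: 45.0
```

drive_tool(
  steps=[
    [1,0,0,-1,0],
    [1,0,0,0,0],
    [1,0,0,0,0],
  ],
)

```text
clock: 10.7
position: [0.5789, -0.1572, 0.1367]
ee_rot: [-2.315, -2.124, 0.0]
force: [-0.2, -0.1, -2.8]
width: 0.087
gripper_force: 45.0
```

drive_tool(
  steps=[
    [1,0,0,-1,0],
    [1,0,0,0,0],
    [1,0,0,0,0],
  ],
)

```text
clock: 10.95
position: [0.579, -0.1572, 0.1358]
ee_rot: [2.315, 2.124, 0.0]
force: [0.2, -0.2, -2.1]
width: 0.084
gripper_force: 45.0
```

drive_tool(
  steps=[
    [1,0,0,-1,0],
    [1,0,0,0,0],
    [1,0,0,0,0],
  ],
)

```text
clock: 11.2
position: [0.5791, -0.1572, 0.1357]
ee_rot: [2.314, 2.123, 0.0]
force: [-3.5, -0.2, 7.6]
width: 0.082
gripper_force: 45.0
```

drive_tool(
  steps=[
    [1,-1,0,0.5,0],
    [1,0,0,0,0],
    [1,0,0,0,0],
  ],
  grip_force=15,
)

```text
clock: 11.45
position: [0.5783, -0.1572, 0.1357]
ee_rot: [2.314, 2.123, 0.001]
force: [-0.1, 1.0, 3.9]
width: 0.085
gripper_force: 15.0
```

Seated with no side force. I'll open gently in small steps.

drive_tool(
  steps=[
    [0.9,0,0,0,0],
    [0.88,0,0,0,0],
    [0.85,0,0,0,0],
    [0.8,0,0,0,0],
    [0.75,0,0,0,0],
    [0.7,0,0,0,0],
    [0.6,0,0,0,0],
    [0.5,0,0,0,0],
    [0.5,0,0,0,0],
  ],
  grip_force=3,
)

```text
clock: 12.2
position: [0.5779, -0.1572, 0.1352]
ee_rot: [-2.315, -2.124, 0.0]
force: [-0.8, 0.8, 0.1]
width: 0.465
gripper_force: 0.0
```

drive_tool(
  steps=[
    [0.5,0,0,5,0],
    [0.5,0,0,10,0],
    [0.5,0,0,15,0],
    [0.5,0,0,15,0],
    [0.5,0,0,20,0],
    [0.5,0,0,25,0],
    [0.5,0,0,25,0],
    [0.5,-20,0,25,0],
    [0.5,-30,0,20,0],
    [0.5,-30,0,0,0],
    [0.5,-30,0,0,0],
    [0.5,-30,0,0,0],
    [0.5,-10,0,0,0],
    [0.5,0,0,0,0],
  ],
)

```text
clock: 13.37
position: [0.4259, -0.1575, 0.2964]
ee_rot: [2.315, 2.121, -0.002]
force: [0.4, 0.7, 0.1]
width: 0.497
gripper_force: 0.0
```

```bash
python3 - <<'E'
from h import *
s=snap('scene','s6.png');t=snap('top','t6.png');o=observe()
print(o['clock'],o['position'],o['force'])
a=cv2.resize(s['image'][215:365,70:250],(480,400),interpolation=2);b=cv2.resize(t['image'][100:200,330:410],(320,400),interpolation=2)
c=s['image'][170:290,100:420]; c=cv2.resize(c,(480,180));d=cv2.resize(t['image'][165:240,190:290],(320,180))
cv2.imwrite('pics/p3.png',np.vstack([np.hstack([a,b]),np.hstack([c,d])])[:,:,::-1])
E
```

```text
13.4667 [ 0.42861957 -0.15734923  0.29626208] [0.57414035 0.74698603 1.17121137]
```

View pics/p3.png

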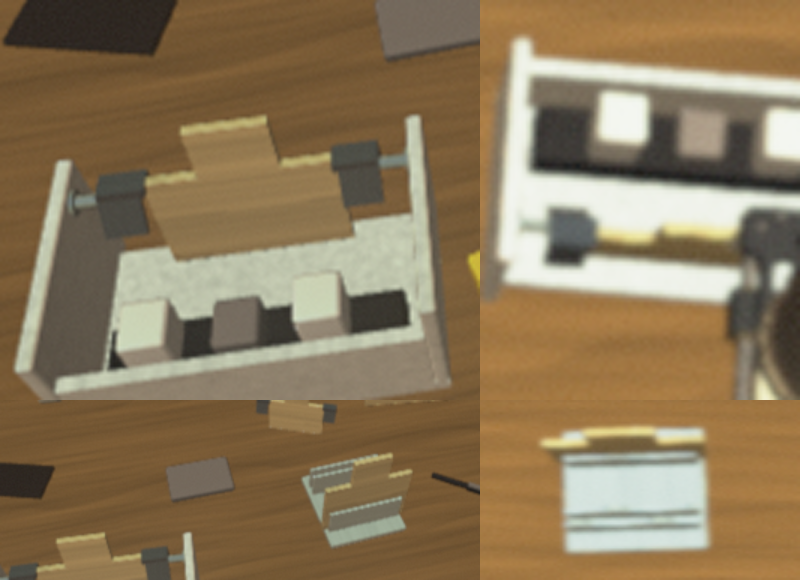

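The flap hangs on both pins (knuckles at (122,200) and (357,170)), and the divider is still in its slot. I'll wait and check that it is still.

drive_tool(
  steps=[
    [0.5,0,0,0,0],
    [0.5,0,0,0,0],
    [0.5,0,0,0,0],
    [0.5,0,0,0,0],
    [0.5,0,0,0,0],
    [0.5,0,0,0,0],
    [0.5,0,0,0,0],
    [0.5,0,0,0,0],
    [0.5,0,0,0,0],
    [0.5,0,0,0,0],
    [0.5,0,0,0,0],
    [0.5,0,0,0,0],
    [0.5,0,0,0,0],
    [0.5,0,0,0,0],
    [0.5,0,0,0,0],
    [0.5,0,0,0,0],
    [0.5,0,0,0,0],
    [0.5,0,0,0,0],
    [0.5,0,0,0,0],
    [0.5,0,0,0,0],
  ],
)

```text
clock: 15.13
position: [0.4279, -0.1572, 0.2952]
ee_rot: [2.315, 2.124, 0.0]
force: [0.4, -0.1, -0.2]
width: 0.504
gripper_force: 0.0
```

drive_tool(
  steps=[
    [0.5,0,0,0,0],
    [0.5,0,0,0,0],
    [0.5,0,0,0,0],
    [0.5,0,0,0,0],
    [0.5,0,0,0,0],
    [0.5,0,0,0,0],
    [0.5,0,0,0,0],
    [0.5,0,0,0,0],
    [0.5,0,0,0,0],
    [0.5,0,0,0,0],
    [0.5,0,0,0,0],
    [0.5,0,0,0,0],
    [0.5,0,0,0,0],
    [0.5,0,0,0,0],
    [0.5,0,0,0,0],
    [0.5,0,0,0,0],
    [0.5,0,0,0,0],
    [0.5,0,0,0,0],
    [0.5,0,0,0,0],
    [0.5,0,0,0,0],
  ],
)

```text
clock: 16.8
position: [0.4279, -0.1572, 0.2952]
ee_rot: [2.315, 2.124, 0.0]
force: [0.1, 0.1, 0.0]
width: 0.498
gripper_force: 0.0
```

```bash
python3 - <<'E'
from h import *
F=[cv2.imread('pics/s6.png')[:,:,::-1]]+[snap('scene')['image'] for _ in range(6)]
g=[f[250:320,100:210].astype(int) for f in F]
print([np.abs(a-g[-1]).mean().round(2) for a in g],[int(np.abs(a-g[-1]).max()) for a in g])
s=snap('scene');Z=R.from_euler('z',-.083).as_matrix();O=np.array([.5785,-.157,.115])
for q in((0,-.07,-.085),(0,.07,-.085),(0,-.03,.06),(0,.03,.06)):print(((proj(s,O+Z@q)-[70,215])*480/180).round(0))
E
```

```text
[np.float64(1.04), np.float64(1.05), np.float64(1.04), np.float64(1.03), np.float64(1.03), np.float64(1.02), np.float64(0.0)] [6, 7, 7, 6, 7, 7, 0]
[176. 247.]
[353. 223.]
[178. 137.]
[265. 126.]
```

Still, but the pixels suggest a tilt of about 7°: the bottom edge is about 12 crop px lower than an upright flap would show. I'll clear the arm from the top view and measure it.

drive_tool(
  steps=[
    [0.5,0,20,0,0],
    [0.5,0,20,0,0],
    [0.5,0,20,0,0],
    [0.5,0,20,0,0],
    [0.5,0,20,0,0],
    [0.5,0,20,0,0],
    [0.5,0,20,0,0],
    [0.5,0,20,0,0],
    [0.5,0,20,0,0],
    [0.5,0,20,0,0],
    [0.5,0,20,0,0],
    [0.5,0,20,0,0],
    [0.5,0,20,0,0],
    [0.5,0,0,0,0],
  ],
)

```text
clock: 18.32
position: [0.4275, 0.1068, 0.2956]
ee_rot: [-2.309, -2.129, -0.003]
force: [-0.1, -0.5, 0.1]
width: 0.498
gripper_force: 0.0
```

```bash
python3 - <<'E'
from h import *
s=snap('scene','s7.png');t=snap('top','t7.png')
a=cv2.resize(s['image'][250:325,90:190+35],(800,444),interpolation=2)[:300];a=cv2.resize(s['image'][255:318,95:215],(571,300),interpolation=2)
b=cv2.resize(t['image'][130:180,335:435],(600,300),interpolation=2)
c=np.zeros((600,600,3),np.uint8);c[:300,:571]=a;c[300:]=b
cv2.imwrite('pics/p4.png',c[:,:,::-1])
E
```

```text
(no output)
```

View pics/p4.png

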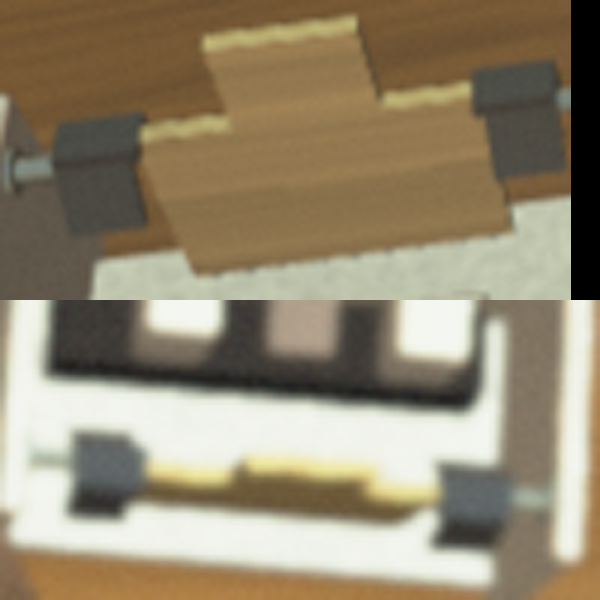

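```bash
python3 - <<'E'
from h import *
s=snap('scene');t=snap('top')
S=lambda u,v:(95+u*.2102,255+v*.21); T=lambda u,v:(335+u/6,130+(v-300)/6)
for k,a,b in(('tab-y',S(206,42),T(378,474)),('tab+y',S(356,24),T(242,466)),('bot-y',S(195,272),T(405,521)),('bot+y',S(513,232),T(142,500))):
    x,e=tri(s,a,t,b);print(k,x.round(4),np.round(e[0],4))
# signal by tilt: predicted pixels
O=np.array([.579,-.157,.115])
for th in(-8,-4,0,4,8):
    M=R.from_euler('z',-.083).as_matrix()@R.from_euler('y',th,degrees=True).as_matrix()
    q=lambda *v:O+M@v
    print(th,'scene tab mid',proj(s,q(0,0,.06)).round(1),'bot front',proj(s,q(.004,0,-.085)).round(1),'top tab',proj(t,q(0,0,.06)).round(1),'bot back',proj(t,q(-.004,0,-.085)).round(1))
m=lambda p,q:(np.add(p,q)/2).round(1)
print('seen',m(S(206,42),S(356,24)),m(S(195,272),S(513,232)),m(T(378,474),T(242,466)),m(T(405,521),T(142,500)))
E
```

```text
tab-y [ 0.5666 -0.1859  0.1699] 0.0005
tab+y [ 0.5706 -0.1269  0.168 ] 0.0006
bot-y [ 0.5807 -0.2301  0.0264] 0.0023
bot+y [ 0.5921 -0.096   0.0238] 0.0076
-8 scene tab mid [153.5 261.1] bot front [169.2 309.6] top tab [387.  157.1] bot back [377.4 164.5]
-4 scene tab mid [153.3 262.8] bot front [169.4 307.3] top tab [387.2 155.5] bot back [377.2 166.4]
0 scene tab mid [153.2 264.6] bot front [169.5 305. ] top tab [387.2 154. ] bot back [377.1 168.4]
4 scene tab mid [153.1 266.5] bot front [169.6 302.5] top tab [387.3 152.5] bot back [377.  170.3]
8 scene tab mid [153.  268.5] bot front [169.6 300. ] top tab [387.4 151. ] bot back [377.  172.2]
seen [154.1 261.9] [169.4 307.9] [386.7 158.3] [380.6 165.1]
```

The flap leans about 7°, with the tab toward -x, and friction on the pins holds it there. To mend it, I'll re-grip the tab upright, centre it on the pins, and release more slowly.

drive_tool(
  steps=[
    [0.5,11,-20,0,0],
    [0.5,11,-20,0,0],
    [0.5,11,-20,0,0],
    [0.5,11,-20,0,0],
    [0.5,11,-20,0,0],
    [0.5,11,-20,0,0],
    [0.5,11,-20,0,0],
    [0.5,11,-20,0,0],
    [0.5,11,-20,0,0],
    [0.5,11,-20,0,0],
    [0.5,11,-20,0,0],
    [0.5,11,-20,0,0],
    [0.5,11,-20,0,0],
    [0.5,9,-4,0,0],
    [0.5,0,0,0,0],
    [0.5,0,0,0,0],
  ],
)

```text
clock: 19.85
position: [0.5796, -0.1611, 0.2948]
ee_rot: [-2.315, -2.122, -0.0]
force: [0.4, -0.1, 0.6]
width: 0.501
gripper_force: 0.0
```

drive_tool(
  steps=[
    [0.5,0,0,-20,0],
    [0.5,0,0,-20,0],
    [0.5,0,0,-20,0],
    [0.5,0,0,-20,0],
    [0.5,0,0,-20,0],
    [0.5,0,0,-20,0],
    [0.5,0,0,-20,0],
    [0.5,0,0,-15,0],
    [0.5,0,0,0,0],
    [0.5,0,0,0,0],
  ],
)

```text
clock: 20.68
position: [0.5792, -0.1602, 0.1403]
ee_rot: [-2.313, -2.124, 0.001]
force: [-0.9, 0.2, 1.0]
width: 0.5
gripper_force: 0.0
```

drive_tool(
  steps=[
    [0.6,0,0,0,0],
    [0.7,0,0,0,0],
    [0.75,0,0,0,0],
    [0.8,0,0,0,0],
    [0.85,0,0,0,0],
    [0.88,0,0,0,0],
    [0.9,0,0,0,0],
    [0.9,0,0,0,0],
    [0.9,0,0,0,0],
  ],
  grip_force=8,
)

```text
clock: 21.43
position: [0.5797, -0.1612, 0.1402]
ee_rot: [-2.315, -2.124, 0.0]
force: [-2.0, -0.4, 1.5]
width: 0.101
gripper_force: 1.1
```

drive_tool(
  steps=[
    [1,0,0,0,0],
    [1,0,0,0,0],
    [1,0,0,0,0],
    [1,0,0,0,0],
  ],
  grip_force=8,
)

```text
clock: 21.77
position: [0.5798, -0.1612, 0.1401]
ee_rot: [-2.315, -2.124, 0.0]
force: [-1.9, -0.2, 0.4]
width: 0.087
gripper_force: 8.0
```

```bash
cat >> h.py <<'E'
def bot(img):
    # bottom edge of panel: strongest wood->white step (blue channel) per column
    r=[]
    for u in range(150,195):
        c=cv2.GaussianBlur(img[:,:,2].astype(np.float32),(3,3),0)[292:318,u];g=np.gradient(c);i=int(g[1:-1].argmax())+1
        o=.5*(g[i-1]-g[i+1])/(g[i-1]-2*g[i]+g[i+1]+1e-9);r.append(292+i+o)
    return np.polyval(np.polyfit(np.arange(150,195)-169,r,1),0)
E
python3 - <<'E'
from h import *
print('tilted',bot(cv2.imread('pics/s7.png')[:,:,::-1]),'now',bot(snap('scene')['image']))
E
```

```text
tilted 308.15137025132015 now 304.70187416126925
```

drive_tool(
  steps=[
    [1,-0.5,0,0,0],
    [1,0,0,0,0],
    [1,0,0,0,0],
    [1,0,0,0,0],
  ],
)

```text
clock: 22.15
position: [0.5795, -0.1612, 0.1401]
ee_rot: [2.315, 2.124, 0.0]
force: [1.2, 0.3, -2.2]
width: 0.085
gripper_force: 8.0
```

drive_tool(
  steps=[
    [0.91,0,0,0,0],
    [0.91,0,0,0,0],
    [0.91,0,0,0,0],
    [0.91,0,0,0,0],
    [0.91,0,0,0,0],
    [0.9,0,0,0,0],
    [0.9,0,0,0,0],
    [0.9,0,0,0,0],
  ],
  grip_force=3,
)

```text
clock: 22.82
position: [0.5795, -0.1612, 0.1403]
ee_rot: [2.315, 2.124, 0.0]
force: [-0.3, 0.3, 0.4]
width: 0.1
gripper_force: 0.0
```

```bash
python3 - <<'E'
from h import *
print('now',bot(snap('scene')['image']))
E
```

```text
now 304.9860128195808
```

Free between the pads and still upright. I'll open slowly the rest of the way and check again.

drive_tool(
  steps=[
    [0.88,0,0,0,0],
    [0.86,0,0,0,0],
    [0.83,0,0,0,0],
    [0.8,0,0,0,0],
    [0.75,0,0,0,0],
    [0.7,0,0,0,0],
    [0.65,0,0,0,0],
    [0.6,0,0,0,0],
    [0.5,0,0,0,0],
    [0.5,0,0,0,0],
    [0.5,0,0,0,0],
  ],
)

```text
clock: 23.78
position: [0.5794, -0.1612, 0.1402]
ee_rot: [2.315, 2.124, 0.0]
force: [1.0, -0.8, 0.4]
width: 0.495
gripper_force: 0.0
```

```bash
python3 - <<'E'
from h import *
print('now',bot(snap('scene')['image']))
E
```

```text
now 306.4483357385528
```

drive_tool(
  steps=[
    [0.5,0,0,5,0],
    [0.5,0,0,10,0],
    [0.5,0,0,15,0],
    [0.5,0,0,20,0],
    [0.5,0,0,20,0],
    [0.5,0,0,25,0],
    [0.5,0,0,25,0],
    [0.5,0,0,25,0],
    [0.5,-20,0,10,0],
    [0.5,-30,10,0,0],
    [0.5,-30,20,0,0],
    [0.5,-30,20,0,0],
    [0.5,-30,20,0,0],
    [0.5,-10,20,0,0],
    [0.5,0,20,0,0],
    [0.5,0,20,0,0],
    [0.5,0,20,0,0],
    [0.5,0,20,0,0],
    [0.5,0,20,0,0],
    [0.5,0,20,0,0],
  ],
)

```text
clock: 25.5
position: [0.4293, 0.05, 0.2963]
ee_rot: [2.314, 2.123, 0.001]
force: [-0.0, 1.1, -0.5]
width: 0.501
gripper_force: 0.0
```

drive_tool(
  steps=[
    [0.5,0,20,0,0],
    [0.5,0,20,0,0],
    [0.5,0,10,0,0],
    [0.5,0,0,0,0],
    [0.5,0,0,0,0],
    [0.5,0,0,0,0],
    [0.5,0,0,0,0],
    [0.5,0,0,0,0],
    [0.5,0,0,0,0],
    [0.5,0,0,0,0],
    [0.5,0,0,0,0],
    [0.5,0,0,0,0],
  ],
)

```text
clock: 26.5
position: [0.4294, 0.0987, 0.2952]
ee_rot: [-2.315, -2.124, 0.0]
force: [0.6, -0.5, 0.2]
width: 0.502
gripper_force: 0.0
```

```bash
python3 - <<'E'
from h import *
s=snap('scene','s8.png');t=snap('top');print('now',bot(s['image']),bot(snap('scene')['image']))
c=np.zeros((600,600,3),np.uint8);c[:300,:571]=cv2.resize(s['image'][255:318,95:215],(571,300),interpolation=2)
c[300:]=cv2.resize(t['image'][130:180,335:435],(600,300),interpolation=2)
cv2.imwrite('pics/p5.png',c[:,:,::-1])
E
```

```text
now 306.44915343005255 306.448493521267
```

View pics/p5.png

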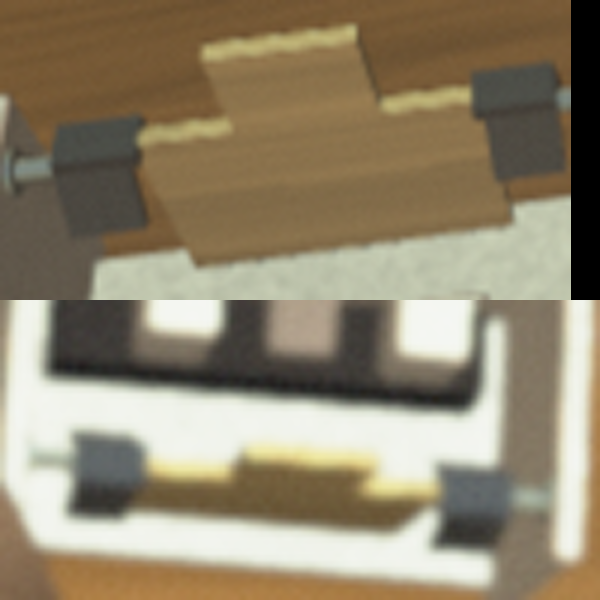

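The flap hangs on both pins, still, within about 3° of vertical (bottom edge steady at row 306.45). The gripper is well clear, so I'll hand in.

```bash
python3 -c "
from cell import arm
print(arm.sign_off())"
```

```text
the job is handed in; nothing more can be done
None
```

The flap hangs still on both pins, about 3° off vertical by my measurement after one re-grip to correct a 7° lean; the gripper let go and is clear, the divider was not touched, and the job was handed in at about 27 s.

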